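# Gauge the sliding-door gap by feel

### The job

Check the gap between the low cabinet's sliding door and its jamb with the wedge feeler: standing on the counter with its flat face along the jamb, slide it in point first until you feel a light but clear drag (some 5 N), draw it back until it runs free, then slide it in once more to the same drag. Leave it standing there, let go, held lightly by the door so that the gap can be read. Do not force it: the door may give way only by a few millimetres, and leave the other things on the counter where they are.

Things in the scene. Friction and masses are not known exactly. Their poses are not given: they have to be found in the camera images.
- cabinet: Fixed low wooden cabinet, 336 mm wide, 180 deep, 90 high, no bottom, empty inside (room for the whole blade). Origin: on the counter, at the foot of the front inner vertical edge of the jamb, the post at the left end as the robot sees it. Own x points level into the cabinet, square to its front (the robot is on the -x side), y to the left, z up.
- jamb (a point): Same edge of the jamb, 45 mm above the counter, axes as the cabinet's. The jamb fills y = 0 to 36 mm, x = 0 to 24 mm, full height; its inner face is the plane y = 0. Right of it (-y) is the gap, open from the counter up and to above, 9 to 13 mm wide at the start (differs, not reported); then the sliding door: x = 0 to 24 mm, 75 mm high, 222 wide, half-round leading edge.
- door (a joint): How far the sliding door is pushed to the right (-y of the cabinet), away from the jamb, in m; 0 at rest. A closer spring holds it on its rest stop with about 1.8 N, rising 1.2 N per mm of travel; it moves 30 mm at most.
- feeler_grip (a point): Wedge feeler, about 0.16 kg: plain steel wedge on a dark wooden handle, standing upright on the counter. This point: middle of the handle's length and thickness, 45 mm above the underside. Handle 55 mm long (own x), 20 thick (own y), 70 high (own z). The blade runs along own +x from the handle's front face to the tip 138 mm ahead of this point, 30 mm high, underside level with the handle's.
- feeler_tip (a point): Middle of the 4 mm thick tip, 15 mm above the underside; 7 mm to own +y of the handle's middle; axes as feeler_grip. The face for the jamb is flat, at own y = +9 mm from the handle's middle; the other slopes, blade 1 mm thicker per 8 mm back (17.7 at the handle). It meets the door 40 to 72 mm behind the tip; from there the drag grows: some 2 to 5 N at 1.5 mm of door travel, 4 to 9 N at 3 mm.
- ramekin_a: White ceramic ramekin, 84 mm across, 45 mm high; loose, to be left alone. Origin at its underside.
- ramekin_b: White ceramic ramekin like the other; loose, to be left alone. Origin at its underside.
- dish: Round glass dish, 150 mm across, 50 mm high; loose, to be left alone. Origin at its underside.
- scoop: Red plastic scoop, 160 mm long, 35 mm high; loose, to be left alone. Origin at its underside.
- rolling_pin: Maple rolling pin, 420 mm long, 56 mm thick; loose, to be left alone. Origin at its underside.
- cooling_rack: Steel cooling rack, 260 x 170 mm, 33 mm high; loose, to be left alone. Origin at its underside.
- jar: Glass jar, 70 mm across, 110 mm high; loose, to be left alone. Origin at its underside.
There are look-alikes about, which are no part of the job. Leave any orange or purple look-alike of the part that bears feeler_grip alone. Of the things that look like the part that bears door, the larger one is meant.

How it is judged:
By the outcome, as a careful person would: the job done as asked, in the order asked, and still so for the second after the job is handed in, with the robot touching nothing.
It also fails if it takes over 67 s, if anything falls off the work surface, if the arm or the gripper's body presses on something with over 40 N, if the wrist force passes 120 N, or if a joint passes its speed limit or range.

### The arm

A 6-joint arm with a two-finger parallel gripper is mounted at the origin on the work surface. World frame = base frame: x ahead of the robot, y to its left, z up, the work surface at z = 0. Lengths are in m, angles in rad, forces in N, time in s.
With the tool pointing down it reaches from about 0.275 to 0.725 m from the base axis. Payload 15.9 kg.
Tool frame: the origin (TCP) lies midway between the tips of the shut fingers; the grasp point (between the pads) lies 19 mm behind it (hold_point_z is the distance from the TCP to the grasp point, in m); x points along the fingers, z is the direction in which the jaws open and shut, and the axes are right-handed (so a half turn about x gives the same grasp; the last joint's range is limited). The gripper opens to 85 mm and grips with 20 to 120 N. Pads are 22 mm wide; open, the fingers measure 114 mm over their backs; the gripper's body (76 mm by 85 mm) begins 54 mm behind the grasp point. The pads swing forward as they close: fully open they stand 13 mm farther back than shut.
Start: joints at [0, 0.213, -0.034, 1.323, 0, 1.571], TCP at [0.5, -0, 0.206] pointing down, gripper open.
Joint ranges: [-2.98, 2.98], [-0.74, 1.72], [-1.14, 1.35], [-2.1, 2.04], [-1.57, 1.44], [-3.14, 3.14]. Speed limits (rad/s): [1.89, 1.89, 2.39, 2.57, 3.14, 3.14].

### API

Orientations are given as a unit quaternion [x, y, z, w].
In Python, from rig import * gives the robot as it stands.
- The arm moves only by the tool carry_out, never from a script. Its argument "commands" is a list that holds one entry, the list of rows, each a list of 7 numbers: the turn, a rotation vector about the tool's x, y, z in units of pi/2 rad (1.0 is pi/2 rad), then the shift along the tool's x, y, z in units of 500 mm (1.0 is 500 mm), then the gripper's target within -1 to 1 (shut at 1, half-way at 0, fully open at -1). A call has 1 to 8 rows; each row shifts and turns the commanded pose from where the row before left it, along the tool's axes as they then stand; what a row does not reach is not made up. A row lasts 1/10 s, in which the tool goes at most 50 mm and 8.59 degrees, less where a joint would pass 70% of its speed; a pose out of reach is approached as far as the arm can. A call with a number of a shift or a turn outside -1 to 1 is refused whole. A call with a gripper value outside its range is refused whole. The fingers move at their own pace and stop on an object; the grip force is fixed at half the most. Time passes only in rows, so rows that do not move let the fingers close. It gives the time, the measured TCP pose, the force and the opening at its end, in the units of the state.
- get_obs(): the state, without advancing time (a new reading comes with each control period).
- camera(name): name is "scene" or "side" or "wrist"; returns (picture, depth): 480x640x3 uint8, red, green, blue; 480x640 float32, m along the optical axis (not along the pixel's ray), 0 where there is no reading.
- get_calibration(name): a dict with "fov_y" (degrees; the focal length in pixels is half the picture's height over the tangent of half this angle, whatever the lens; pixels are square), "cx", "cy" (the principal point, pixels), "world_from_camera" (4x4, takes a point from camera to world coordinates). Camera axes: x right, y up, looking along -z (the intrinsics and any distortion apply to the point x, -y, -z); pixel columns grow to the right and rows downward; lengths in m; the calibration is good to about 2 mm. A picture is of the moment at which its call begins: read the wrist's pose just before it. get_calibration takes no time and is no camera call; for the wrist camera it gives the pose at the moment of the call.
- finish_job(): hands the job in, once; it reports no verdict.
Trained networks look in the newest picture that a camera, given by its name, has taken for a name from the list of things; names that differ only in an ending like _2 or _b are one class to them, and where a whole thing is asked for, a point or a joint stands for the part that bears it (a point fixed in the world has none). Each returns a list of dicts, best first, with "p" (0 to 1); they miss things now and then, are a little off and sometimes report something else, mostly with a low value. They report only what shows in the picture. A call takes as long as a camera call. They do not tell look-alikes from the thing itself.
- find_in(thing, camera): "bbox" ([left, top, width, height] in pixels, round what is visible of it).
- landmark_of(thing, camera): "xy" ([column, row] in pixels: a listed point, or the origin of a listed thing).
The state is a dict: "time_s": time; "joint_pos": joint angles; "qd": joint speeds; "tau": joint torques, N m; "ee_pos": TCP position; "eef_rot": TCP orientation; "force": force on the tool from outside, world axes, zero at the start; "torque": the same for the moment, N m; "finger_gap": finger opening in m.
Only numpy, scipy, OpenCV 4.12 (cv2) and the standard library are available. Lean on these libraries where they do the work, as an engineer would, in place of code of your own. Each camera call takes 0.05 s, during which the arm holds its last target.

## Working session

There is one attempt and no reset: what is moved stays moved. The work goes in short steps, Python scripts to look and compute and a tool call to move; the robot and the scene stay as the last step left them, time stands still between calls to the robot, and variables do not carry over. Pictures are saved under pics/ and viewed, and the job is handed in when it is done.

Besides the shell and the picture viewer there is one more tool, called after "Emit:" as name(argument=value, ...), one argument or row to a line, values as JSON. carry_out: Moves the arm, as the interface text tells. Its arguments: {"type":"object","properties":{"commands":{"type":"array"}},"required":["commands"]}

```bash
ls; mkdir -p pics
cat > h.py <<'E'
from rig import *
import numpy as np, cv2
from scipy.spatial.transform import Rotation as R
def K(c):
    f=240/np.tan(np.radians(c['fov_y'])/2); return f
def px2w(c,u,v,d):
    f=K(c); p=np.array([(u-c['cx'])/f*d,-(v-c['cy'])/f*d,-d,1.0]); return (np.array(c['world_from_camera'])@p)[:3]
def ray(c,u,v,z):
    o=np.array(c['world_from_camera'])[:3,3]; p=px2w(c,u,v,1.0); d=p-o; return o+d*(z-o[2])/d[2]
def w2px(c,p):
    q=np.linalg.inv(np.array(c['world_from_camera']))@np.append(p,1); f=K(c); return c['cx']+f*q[0]/-q[2], c['cy']-f*q[1]/-q[2]
E
python3 - <<'E'
from h import *
for n in ['scene','side','wrist']:
    c=get_calibration(n); print(n,{k:(np.round(v,3).tolist() if k=='world_from_camera' else v) for k,v in c.items()})
    p,d=camera(n); cv2.imwrite(f'pics/{n}0.png',p[:,:,::-1]); np.save(f'{n}_d0.npy',d)
    for t in ['feeler_grip','feeler_tip','jamb','door']:
        try: print(t,[(np.round(x['bbox']).tolist(),round(x['p'],2)) for x in find_in(t,n)] if t in('feeler_grip','door') else '',[(np.round(x['xy'],1).tolist(),round(x['p'],2)) for x in landmark_of(t,n)])
        except Exception as e: print(t,e)
o=get_obs();print(o)
E
```

```text
pics
scene {'fov_y': 57.43938010241664, 'cx': 316.9967068962707, 'cy': 234.92128064992207, 'world_from_camera': [[0.726, -0.563, 0.394, 1.029], [0.688, 0.602, -0.406, -0.56], [-0.008, 0.566, 0.824, 1.227], [0.0, 0.0, 0.0, 1.0]]}
feeler_grip [([350.0, 189.0, 43.0, 27.0], 0.89), ([289.0, 191.0, 37.0, 22.0], 0.87)] [([357.9, 197.8], 0.77), ([322.3, 201.9], 0.71)]
feeler_tip  [([288.5, 193.7], 0.9), ([392.4, 216.8], 0.82), ([422.7, 251.1], 0.74)]
jamb  [([352.1, 274.8], 0.89)]
door it knows: cabinet, cooling_rack, dish, feeler_grip, feeler_tip, jamb, jar, ramekin, rolling_pin, scoop
side {'fov_y': 53.522012904372296, 'cx': 324.0493120789311, 'cy': 238.67357197067807, 'world_from_camera': [[0.93, 0.242, -0.278, 0.071], [-0.368, 0.636, -0.679, -1.015], [0.012, 0.733, 0.68, 1.096], [0.0, 0.0, 0.0, 1.0]]}
feeler_grip [([282.0, 192.0, 40.0, 28.0], 0.84), ([183.0, 200.0, 50.0, 21.0], 0.68), ([242.0, 220.0, 42.0, 35.0], 0.63)] [([287.8, 201.4], 0.81), ([220.0, 208.4], 0.79), ([275.7, 230.1], 0.69)]
feeler_tip  [([245.4, 253.8], 0.87), ([183.0, 216.2], 0.79), ([318.8, 193.7], 0.57)]
jamb  [([371
[... 593 characters left out ...]
n, rolling_pin, scoop
{'time_s': 0.9, 'joint_pos': array([ 2.38523859e-07,  2.12895400e-01, -3.43857690e-02,  1.32352107e+00,
       -1.95990882e-06,  1.57080335e+00]), 'qd': array([-0.00294356, -0.0016091 , -0.00109838,  0.00030275,  0.00038889,
       -0.00062231]), 'tau': array([ 2.88712117e-04, -6.85948133e+01,  4.87326336e+01,  1.64808527e-03,
        2.92467507e-05, -1.15135631e-04]), 'ee_pos': array([ 4.99982662e-01, -5.48679131e-07,  2.06113792e-01]), 'eef_rot': array([ 1.70438417e-06,  7.07108873e-01, -3.09026416e-06,  7.07104690e-01]), 'force': array([-0.5665988 , -0.504997  , -0.44350039]), 'torque': array([ 0.0253891 ,  0.01728539, -0.04222109]), 'finger_gap': 0.0850658484528162}
```

View pics/scene0.png

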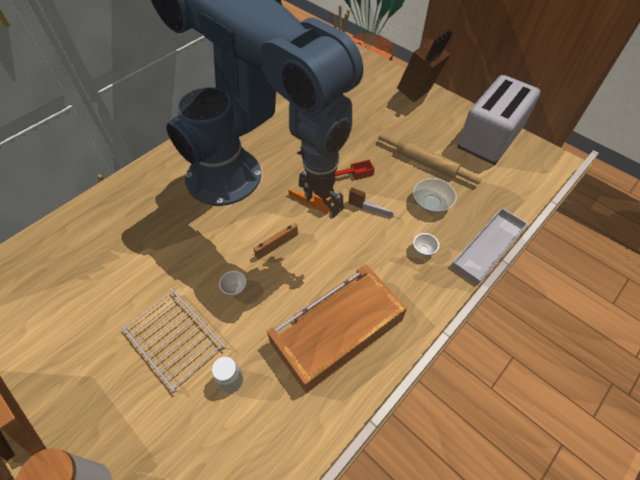

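View pics/side0.png

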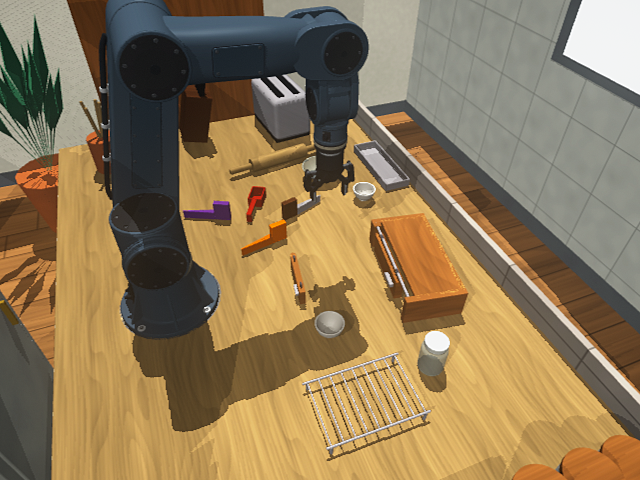

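View pics/wrist0.png

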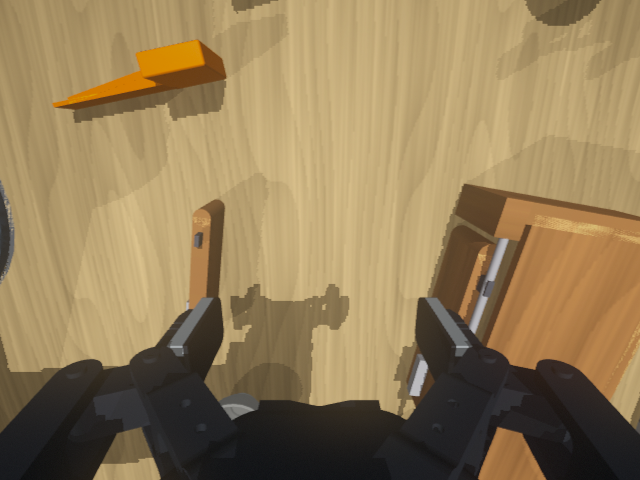

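The candidates for the feeler are the brown/steel one (scene 358,198→392,216; side 288,207), the orange one (scene 310,200) and the purple one (side 206,212). The brown/steel one fits the description. The loose small panel at scene (275,240) looks like a door but is the smaller one. Next I'll check the choice in crops and measure it.

Run:
```python
from h import *
s=cv2.imread('pics/scene0.png');d=cv2.imread('pics/side0.png')
a=cv2.resize(s[175:235,335:415],(400,300),interpolation=cv2.INTER_CUBIC)
b=cv2.resize(d[180:240,260:340],(400,300),interpolation=cv2.INTER_CUBIC)
e=cv2.resize(s[255:315,255:395][:, :140],(400,171),interpolation=cv2.INTER_CUBIC)
f=cv2.resize(d[205:325,355:475],(300,300),interpolation=cv2.INTER_CUBIC)
o=np.zeros((600,800,3),np.uint8);o[:300,:400]=a;o[:300,400:]=b;o[300:471,:400]=e;o[300:,400:700]=f
cv2.imwrite('pics/crop0.png',o)
cs=get_calibration('scene');cd=get_calibration('side')
for n,c,h,t,j in [('scene',cs,(357.9,197.8),(392.4,216.8),(352.1,274.8)),('side',cd,(287.8,201.4),(318.8,193.7),(371.1,239.4))]:
    print(n,'grip',ray(c,*h,.045),'tip',ray(c,*t,.015),'jamb',ray(c,*j,.045))
# depth cloud
for n,c,bb in [('scene',cs,(345,185,400,222)),('side',cd,(278,190,325,222))]:
    D=np.load(f'{n}_d0.npy');vs,us=np.mgrid[bb[1]:bb[3],bb[0]:bb[2]]
    P=np.array([px2w(c,u,v,D[v,u]) for u,v in zip(us.ravel(),vs.ravel())])
    H=P[(P[:,2]>.06)&(P[:,2]<.08)];B=P[(P[:,2]>.02)&(P[:,2]<.036)]
    print(n,len(H),H.mean(0),np.ptp(H,axis=0),len(B),B.mean(0))
    if len(H)>5:
        r=cv2.minAreaRect((H[:,:2]*1000).astype(np.float32));print('H rect',r)
    r=cv2.minAreaRect((B[:,:2]*1000).astype(np.float32));print('B rect',r)
    np.save(n+'_B.npy',P)
```

```text
scene grip [0.45968416 0.23339815 0.045     ] tip [0.58686678 0.27032818 0.015     ] jamb [ 0.64477815 -0.01146045  0.045     ]
side grip [0.45173329 0.26044879 0.045     ] tip [0.58478888 0.2998226  0.015     ] jamb [ 0.64186676 -0.02331262  0.045     ]
scene 93 [0.45083007 0.23370021 0.06918155] [0.05861992 0.03337091 0.01560454] 193 [0.50411806 0.249681   0.02830081]
H rect ((449.89520263671875, 235.18418884277344), (56.11968231201172, 22.045534133911133), 16.362957000732422)
B rect ((501.83453369140625, 251.55865478515625), (165.44284057617188, 21.84296417236328), 20.22661590576172)
side 96 [0.44097382 0.21913828 0.0672561 ] [0.09725681 0.11496125 0.0137602 ] 135 [0.48676964 0.24114712 0.02745058]
H rect ((424.0375061035156, 200.36233520507812), (136.2706756591797, 45.981292724609375), 51.60653305053711)
B rect ((501.9938049316406, 248.22576904296875), (166.39491271972656, 24.518095016479492), 16.894189834594727)
```

View pics/crop0.png

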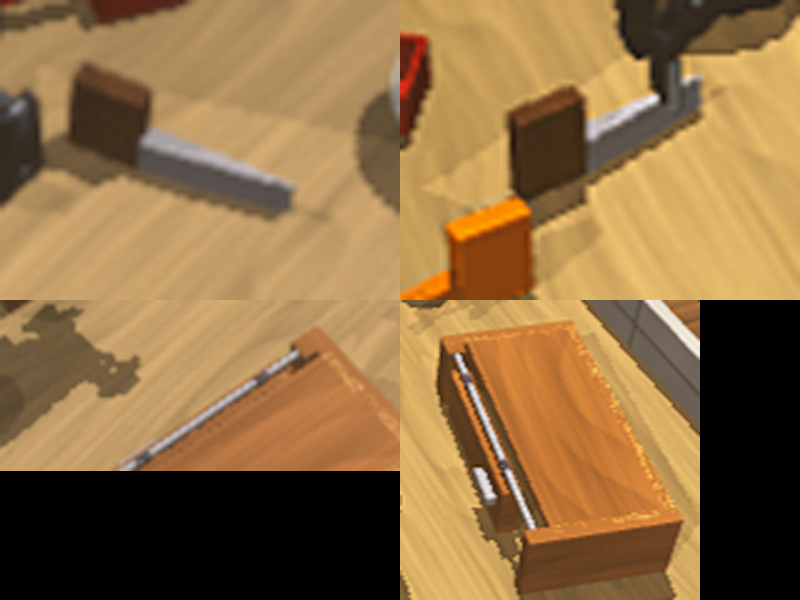

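Run:
```python
from h import *
for n,bb in [('scene',(255,255,420,395)),('side',(355,205,480,325)),('wrist',(330,150,640,400))]:
    c=get_calibration(n);D=np.load(f'{n}_d0.npy')
    vs,us=np.mgrid[bb[1]:bb[3],bb[0]:bb[2]];us=us.ravel();vs=vs.ravel()
    P=np.array([px2w(c,u,v,D[v,u]) for u,v in zip(us,vs)])
    m=(P[:,2]>.083)&(P[:,2]<.097); 
    Q=P[m]; 
    # largest component in px mask
    M=np.zeros((480,640),np.uint8);M[vs[m],us[m]]=1
    k,l,st,_=cv2.connectedComponentsWithStats(M); i=1+np.argmax(st[1:,4]); sel=l[vs,us]==i
    Q=P[sel]; print(n,len(Q),Q[:,2].mean(), st[i])
    r=cv2.minAreaRect((Q[:,:2]*1000).astype(np.float32));print(r); print(np.round(cv2.boxPoints(r)))
c=get_calibration('wrist');D=np.load('wrist_d0.npy')
# BEV of wrist at z~.09 plane
```

```text
scene 7128 0.0901210556958801 [ 266  263  141  122 7128]
((719.590576171875, -165.45472717285156), (357.65496826171875, 182.760986328125), 80.20453643798828)
[[ 599. -326.]
 [ 779. -357.]
 [ 840.   -5.]
 [ 660.   26.]]
side 4552 0.08845550447117329 [ 372  213   97   91 4552]
((719.4718627929688, -167.18386840820312), (362.7378234863281, 183.88723754882812), 79.98085021972656)
[[ 597. -330.]
 [ 778. -362.]
 [ 842.   -5.]
 [ 660.   27.]]
wrist 23692 0.09035259893114951 [  468   196   172   204 23692]
((734.7821044921875, -83.27816009521484), (187.28314208984375, 182.2213134765625), 80.19358825683594)
[[ 629. -160.]
 [ 809. -191.]
 [ 841.   -7.]
 [ 661.   25.]]
```

Emit:
carry_out(
  commands=[
    [[0, 0, 0, 0, 0, 0.08, -1], [0, 0, 0, 0, 0, 0.08, -1], [0, 0, 0, 0, 0, 0.08, -1], [0, 0, 0, 0.02, 0, 0.04, -1], [0, 0, 0, 0, 0, 0, -1], [0, 0, 0, 0, 0, 0, -1]],
  ],
)

```text
time_s: 1.5
ee_pos: [0.6397, -0.0, 0.1955]
eef_rot: [0.0, 0.708, -0.0, 0.707]
force: [-0.3, -0.2, -0.0]
finger_gap: 0.0854
```

Run:
```python
from h import *
o=get_obs();print(o['ee_pos'],o['time_s'])
n='wrist';c=get_calibration(n);p,D=camera(n);cv2.imwrite('pics/wrist1.png',p[:,:,::-1]);np.save('wrist_d1.npy',D)
l=landmark_of('jamb',n);print(l)
for x in l: print(ray(c,*x['xy'],.045))
# BEV: color by height
vs,us=np.mgrid[0:480,0:640]
f=K(c);X=np.stack([(us-c['cx'])/f*D,-(vs-c['cy'])/f*D,-D,np.ones_like(D)],-1)@np.array(c['world_from_camera']).T
np.save('X1.npy',X[...,:3])
H=np.clip(X[...,2]/.1*255,0,255).astype(np.uint8)
cv2.imwrite('pics/h1.png',cv2.applyColorMap(H,cv2.COLORMAP_JET))
```

```text
[ 6.39708164e-01 -4.04351245e-06  1.95515063e-01] 1.5
[{'xy': [331.1, 225.9], 'p': 0.7}]
[ 0.65172643 -0.01109824  0.045     ]
```

View pics/wrist1.png

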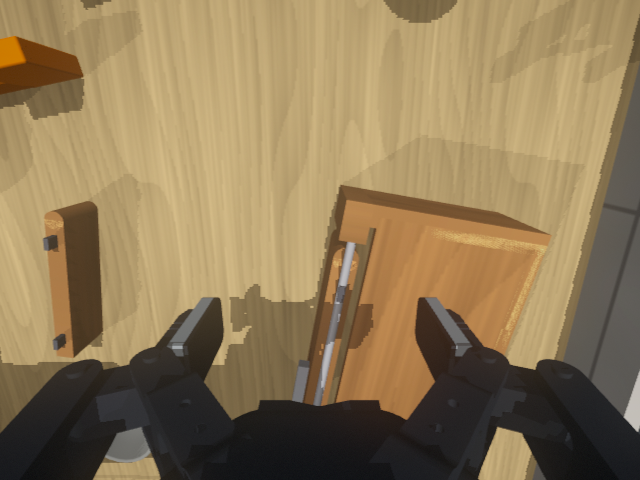

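View pics/h1.png

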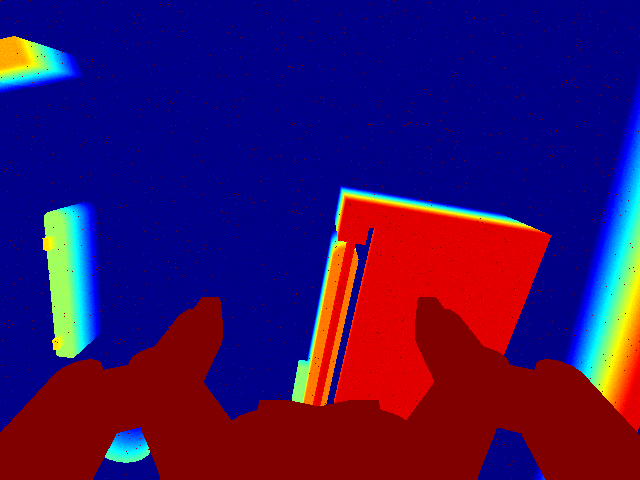

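Run:
```python
from h import *
p=cv2.imread('pics/wrist1.png');a=cv2.resize(p[180:270,320:420],(800,720),interpolation=cv2.INTER_NEAREST)[:600]
cv2.imwrite('pics/c1.png',a)
X=np.load('X1.npy')
Q=X[180:400,320:560].reshape(-1,3);Q=Q[(Q[:,2]>.084)&(Q[:,2]<.096)]
yaw=np.radians(-9.8);ex=np.array([np.cos(yaw),np.sin(yaw)]);ey=np.array([-ex[1],ex[0]])
# left edge: for each x bin max along ey ; front edge: for y>..., min along ex
for y in (np.radians(-9),np.radians(-9.8),np.radians(-10.5)):
    ex=np.array([np.cos(y),np.sin(y)]);ey=np.array([-ex[1],ex[0]])
    u=Q[:,:2]@ex;v=Q[:,:2]@ey
    print(np.degrees(y),[round(v[(u>a)&(u<a+.01)].max()*1000,1) for a in np.arange(.65,.8,.015)],[round(u[(v>a)&(v<a+.004)].min()*1000,1) for a in np.arange(.06,.145,.006)])
for r in range(180,270,4):
    print(r,[int(z*1000) for z in X[r,328:372:2,2]])
```

```text
Traceback (most recent call last):
ValueError: zero-size array to reduction operation minimum which has no identity
```

View pics/c1.png

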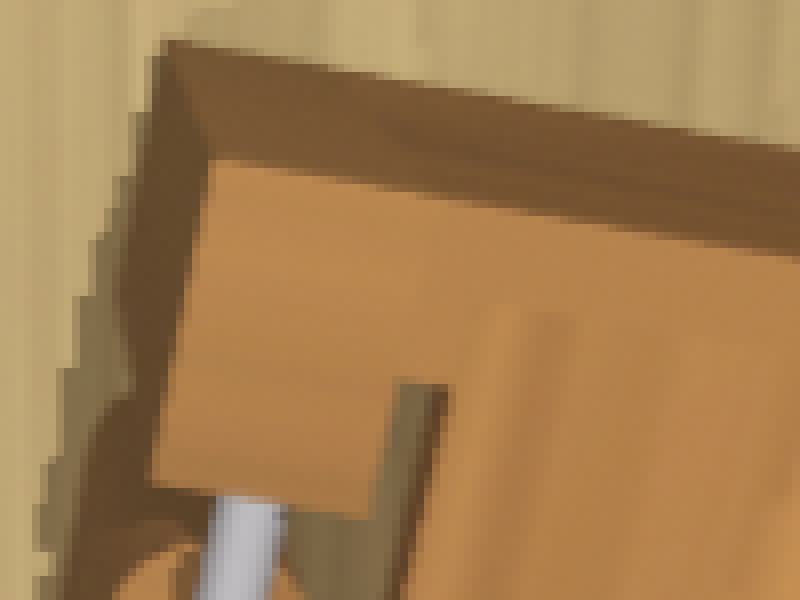

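Run:
```python
from h import *
c=get_calibration('wrist')
pts={'FL':(345.8,199.3),'FI':(338.3,239.8),'BI':(365.8,244.3)}
W={k:ray(c,*v,.09) for k,v in pts.items()};print(W)
a=W['BI']-W['FI'];b=W['FL']-W['FI'];print(np.linalg.norm(a),np.degrees(np.arctan2(a[1],a[0])),np.linalg.norm(b),np.degrees(np.arctan2(b[1],b[0]))-90)
X=np.load('X1.npy');Q=X[180:400,320:560].reshape(-1,3);Q=Q[(Q[:,2]>.084)&(Q[:,2]<.096)]
for y in (-9,-9.8,-10.5):
    t=np.radians(y);ex=np.array([np.cos(t),np.sin(t)]);ey=np.array([-ex[1],ex[0]]);u=Q[:,:2]@ex;v=Q[:,:2]@ey
    print(y,[round(v[(u>a)&(u<a+.01)].max()*1000,1) for a in np.arange(.65,.82,.015) if ((u>a)&(u<a+.01)).any()])
```

```text
{'FL': array([0.66212655, 0.02382112, 0.09      ]), 'FI': array([ 0.65648028, -0.01182142,  0.09      ]), 'BI': array([ 0.68061223, -0.01592449,  0.09      ])}
0.024478280406059774 -9.649509324152959 0.03608699912986221 -9.001644873474177
-9 [np.float64(127.4), np.float64(127.2), np.float64(127.1), np.float64(126.9), np.float64(126.7), np.float64(126.4), np.float64(126.2), np.float64(126.0), np.float64(125.8), np.float64(125.6), np.float64(125.3), np.float64(125.1)]
-9.8 [np.float64(136.6), np.float64(136.6), np.float64(136.7), np.float64(136.6), np.float64(136.6), np.float64(136.5), np.float64(136.6), np.float64(136.6), np.float64(136.6), np.float64(136.7), np.float64(136.6), np.float64(136.5)]
-10.5 [np.float64(144.6), np.float64(144.8), np.float64(145.0), np.float64(145.2), np.float64(145.3), np.float64(145.5), np.float64(145.7), np.float64(146.0), np.float64(146.0), np.float64(146.4), np.float64(146.4), np.float64(146.6)]
```

Emit:
carry_out(
  commands=[
    [[0, 0, 0, 0, 0.06, -0.048, -1], [0, 0, 0, 0, 0.06, -0.048, -1], [0, 0, 0, 0, 0.06, -0.048, -1], [0, 0, 0, 0, 0.06, -0.048, -1], [0, 0, 0, 0, 0.06, -0.048, -1], [0, 0, 0, 0, 0.06, -0.048, -1], [0, 0, 0, 0, 0.06, -0.048, -1], [0, 0, 0, 0, 0.06, -0.048, -1]],
  ],
)

```text
time_s: 2.4
ee_pos: [0.4463, 0.2407, 0.1971]
eef_rot: [0.0, 0.707, 0.0, 0.708]
force: [0.5, 0.8, -0.4]
finger_gap: 0.0854
```

Emit:
carry_out(
  commands=[
    [[-0.09, 0, 0, 0, 0, 0, -1], [-0.09, 0, 0, 0, 0, 0, -1], [-0.09, 0, 0, 0, 0, 0, -1], [-0.09, 0, 0, 0, 0, 0, -1], [-0.09, 0, 0, 0, 0, 0, -1], [-0.09, 0, 0, 0, 0, 0, -1], [-0.09, 0, 0, 0, 0, 0, -1], [-0.09, 0, 0, 0, 0, 0, -1]],
  ],
)

```text
time_s: 3.2
ee_pos: [0.4475, 0.2397, 0.197]
eef_rot: [-0.381, 0.595, 0.381, 0.596]
force: [0.9, 1.1, -1.3]
finger_gap: 0.0853
```

Emit:
carry_out(
  commands=[
    [[-0.09, 0, 0, 0, 0, 0, -1], [-0.09, 0, 0, 0, 0, 0, -1], [-0.09, 0, 0, 0, 0, 0, -1], [-0.09, 0, 0, 0, 0, 0, -1], [-0.09, 0, 0, 0, 0, 0, -1], [0, 0, 0, 0, 0, 0, -1], [0, 0, 0, 0, 0, 0, -1]],
  ],
)

```text
time_s: 3.9
ee_pos: [0.4477, 0.2398, 0.1967]
eef_rot: [0.561, -0.43, -0.561, -0.431]
force: [-0.2, 0.5, -0.4]
finger_gap: 0.0855
```

```bash
cat > meas.py <<'E'
from h import *
import sys
tag=sys.argv[1]
o=get_obs();r=R.from_quat(o['eef_rot']).as_matrix();print(o['time_s'],o['ee_pos'],'z yaw',np.degrees(np.arctan2(r[1,2],r[0,2])),'x',r[:,0],'F',o['force'],o['joint_pos'])
n='wrist';c=get_calibration(n);p,D=camera(n);cv2.imwrite(f'pics/wrist{tag}.png',p[:,:,::-1])
vs,us=np.mgrid[0:480,0:640];f=K(c)
X=(np.stack([(us-c['cx'])/f*D,-(vs-c['cy'])/f*D,-D,np.ones_like(D)],-1)@np.array(c['world_from_camera']).T)[...,:3]
np.save(f'X{tag}.npy',X)
E
python3 meas.py 2
```

```text
3.9 [0.44771233 0.23983421 0.19669617] z yaw 105.04815237917869 x [ 8.49555750e-04  4.71668478e-04 -9.99999528e-01] F [-0.18760708  0.53791588 -0.41791867] [ 4.91779097e-01  2.30047847e-01 -3.63448980e-02  1.30343198e+00
  1.46171243e-05  2.29139409e-01]
```

View pics/wrist2.png

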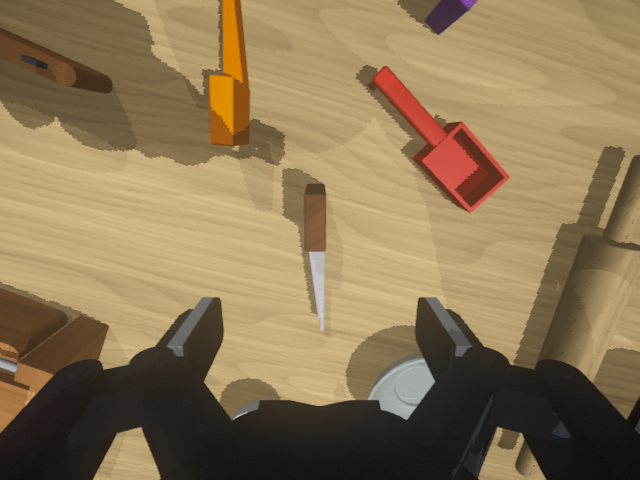

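Run:
```python
from h import *
X=np.load('X2.npy');c=get_calibration('wrist')
S=X[170:340,280:350];p=S.reshape(-1,3)
H=p[(p[:,2]>.064)&(p[:,2]<.076)];r=cv2.minAreaRect((H[:,:2]*1000).astype(np.float32));print('top',H.mean(0),r)
B=p[(p[:,2]>.025)&(p[:,2]<.035)];r=cv2.minAreaRect((B[:,:2]*1000).astype(np.float32));print('blade',B.mean(0),r,np.round(cv2.boxPoints(r),1).tolist())
print(len(H),len(B))
for n in('feeler_grip','feeler_tip'):
    for x in landmark_of(n,'wrist'): print(n,x,ray(c,*x['xy'],.045 if 'grip' in n else .015))
i=cv2.imread('pics/wrist2.png')[170:340,280:350];cv2.imwrite('pics/c2.png',cv2.resize(i,None,fx=3.5,fy=3.5,interpolation=cv2.INTER_NEAREST))
```

```text
top [0.44891909 0.23521274 0.07048531] ((450.1172790527344, 235.3982696533203), (54.851741790771484, 19.8474063873291), 15.249917984008789)
blade [0.52082646 0.25770599 0.03061878] ((503.36614990234375, 250.70394897460938), (165.62815856933594, 18.211374282836914), 15.557867050170898) [[421.1000061035156, 237.3000030517578], [426.0, 219.6999969482422], [585.5999755859375, 264.1000061035156], [580.7000122070312, 281.70001220703125]]
1278 742
feeler_grip {'xy': [315.6, 216.5], 'p': 0.86} [0.44957671 0.23626612 0.045     ]
feeler_grip {'xy': [231.8, 113.7], 'p': 0.83} [0.37704729 0.13835413 0.045     ]
feeler_tip {'xy': [415.6, 382.8], 'p': 0.66} [0.63425382 0.4177425  0.015     ]
feeler_tip {'xy': [318.7, 321.2], 'p': 0.58} [0.58013301 0.27467444 0.015     ]
```

View pics/c2.png

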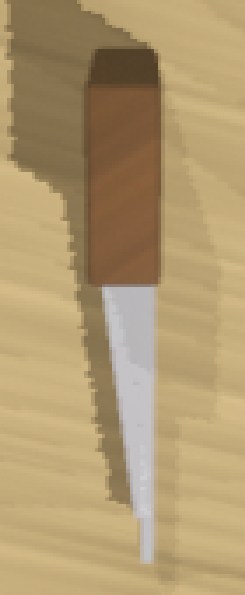

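The picture shows the brown handle at (315,217) and its steel tip at (321,328). The measured top is 54.9 × 19.8 mm at z 0.070, which matches the description, with yaw 15.2°. Descending to grasp it.

Emit:
carry_out(
  commands=[
    [[0, 0, 0, 0.07, -0.002, -0.01, -1], [0, 0, 0, 0.07, 0, 0, -1], [0, 0, 0, 0.07, 0, 0, -1], [0, 0, 0, 0.06, 0, 0, -1], [0, 0, 0, 0.04, 0, 0, -1], [0, 0, 0, 0.025, 0, 0, -1], [0, 0, 0, 0, 0, 0, -1], [0, 0, 0, 0, 0, 0, 0]],
  ],
)

```text
time_s: 4.85
ee_pos: [0.4503, 0.2355, 0.029]
eef_rot: [0.562, -0.429, -0.562, -0.429]
force: [0.3, 0.8, -1.1]
finger_gap: 0.0736
```

Emit:
carry_out(
  commands=[
    [[0, 0, 0, 0, 0, 0, 1], [0, 0, 0, 0, 0, 0, 1], [0, 0, 0, 0, 0, 0, 1], [0, 0, 0, 0, 0, 0, 1], [0, 0, 0, 0, 0, 0, 1], [0, 0, 0, 0, 0, 0, 1], [0, 0, 0, 0, 0, 0, 1]],
  ],
)

```text
time_s: 5.55
ee_pos: [0.4505, 0.2357, 0.0292]
eef_rot: [0.562, -0.429, -0.562, -0.429]
force: [-2.8, 1.3, 7.1]
finger_gap: 0.0185
```

```bash
python3 meas.py 3
```

```text
5.55 [0.45052317 0.23566502 0.02920859] z yaw 105.29155115608529 x [ 6.73305247e-04  5.55223219e-04 -9.99999619e-01] F [-2.77927249  1.33663586  7.12112828] [ 4.81829345e-01  3.33796233e-01 -3.38682800e-01  8.97463355e-01
  1.79999987e-04  2.14941649e-01]
```

View pics/wrist3.png

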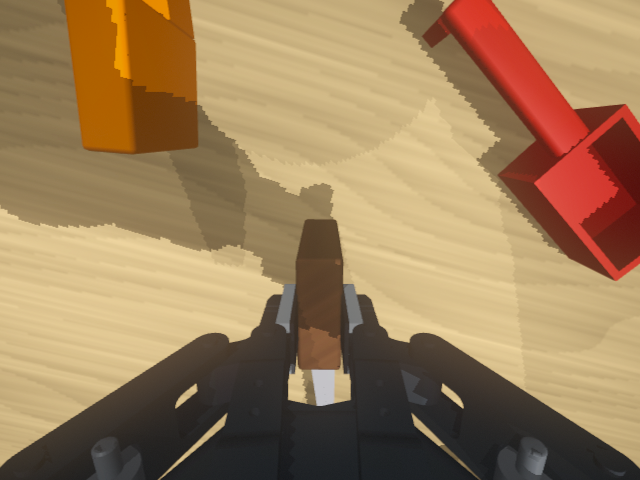

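Grasped, and the image shows the handle between the pads. Before moving, I'll check the clearance of the loose panel near the approach lane.

Run:
```python
from h import *
X=np.load('X1.npy');S=X[190:370,30:115].reshape(-1,3);S=S[S[:,2]>.01]
print(S.min(0),S.max(0));r=cv2.minAreaRect((S[:,:2]*1000).astype(np.float32));print(np.round(cv2.boxPoints(r)))
S=X[330:405,285:312].reshape(-1,3);S=S[(S[:,2]>.02)&(S[:,2]<.08)];print('pull',S.min(0),S.max(0))
```

```text
[ 0.34956455 -0.16072102  0.01000649] [0.64016342 0.07485322 0.3640588 ]
[[ 283.  -71.]
 [ 359. -167.]
 [ 649.   64.]
 [ 573.  159.]]
pull [ 0.60764052 -0.22315421  0.02080413] [ 0.63158662 -0.15223444  0.07732258]
```

Emit:
carry_out(
  commands=[
    [[0, 0, 0, -0.01, 0, 0, 1], [0, 0, 0, -0.03, 0, 0, 1], [0, 0, 0, -0.06, 0, 0, 1], [0, 0, 0, -0.06, 0, 0, 1], [0, 0, 0, -0.04, 0, 0, 1], [0, 0, 0, 0, 0, 0, 1]],
  ],
)

```text
time_s: 6.2
ee_pos: [0.4516, 0.2361, 0.1314]
eef_rot: [0.563, -0.428, -0.561, -0.43]
force: [-0.1, -0.9, -2.6]
finger_gap: 0.0186
```

Emit:
carry_out(
  commands=[
    [[0.07, 0, 0, 0, 0, 0, 1], [0.07, 0, 0, 0, 0, 0, 1], [0.07, 0, 0, 0, 0, 0, 1], [0.07, 0, 0, 0, 0, 0, 1], [0, 0, 0, 0, 0, 0, 1]],
  ],
)

```text
time_s: 6.7
ee_pos: [0.4498, 0.2352, 0.1278]
eef_rot: [-0.454, 0.542, 0.455, 0.541]
force: [-0.7, 0.3, -2.0]
finger_gap: 0.0185
```

Emit:
carry_out(
  commands=[
    [[0, 0, 0, 0, -0.022, -0.063, 1], [0, 0, 0, 0, -0.022, -0.063, 1], [0, 0, 0, 0, -0.022, -0.063, 1], [0, 0, 0, 0, -0.022, -0.063, 1], [0, 0, 0, 0, -0.022, -0.063, 1], [0, 0, 0, 0, -0.022, -0.063, 1], [0, 0, 0, 0, -0.02, -0.063, 1], [0, 0, 0, 0, 0, 0, 1]],
  ],
)

```text
time_s: 7.5
ee_pos: [0.4872, 0.002, 0.1281]
eef_rot: [-0.455, 0.542, 0.455, 0.541]
force: [0.2, 0.5, -2.9]
finger_gap: 0.0185
```

```bash
cat > st.py <<'E'
from h import *
O=np.array([.6565,-.0118]);t=np.radians(-9.8);ex=np.array([np.cos(t),np.sin(t)]);ey=np.array([-ex[1],ex[0]])
def st():
    o=get_obs();r=R.from_quat(o['eef_rot']).as_matrix();p=o['ee_pos'];d=p[:2]-O;F=o['force'];T=o['torque']
    print('t %.2f'%o['time_s'],'cab x %.1f y %.1f z %.1f'%(1e3*d@ex,1e3*d@ey,1e3*p[2]),'zyaw %.2f'%np.degrees(np.arctan2(r[1,2],r[0,2])),'tilt',np.round(r[:2,0],4),'Fcab %.2f %.2f %.2f'%(F[:2]@ex,F[:2]@ey,F[2]),'T %.2f %.2f %.2f'%(T[:2]@ex,T[:2]@ey,T[2]),'gap %.4f'%o['finger_gap'])
if __name__=='__main__': st()
E
python3 st.py; python3 meas.py 4
python3 - <<'E'
from h import *
for n in('side','scene'):
    p,d=camera(n);cv2.imwrite(f'pics/{n}4.png',p[:,:,::-1])
a=cv2.imread('pics/scene4.png')[210:330,250:410];b=cv2.imread('pics/side4.png')[170:290,300:460]
cv2.imwrite('pics/c4.png',np.hstack([cv2.resize(x,(400,300),interpolation=cv2.INTER_CUBIC) for x in(a,b)]))
E
```

```text
t 7.50 cab x -169.1 y -15.2 z 128.1 zyaw 80.12 tilt [-0.0006 -0.0009] Fcab 0.10 0.49 -2.92 T -0.01 0.04 0.06 gap 0.0185
7.5 [0.48723892 0.00203682 0.12807382] z yaw 80.11937351865586 x [-5.64202378e-04 -8.85765257e-04 -9.99999449e-01] F [ 0.17917232  0.4678443  -2.91791256] [ 4.79795543e-03  2.16259411e-01 -2.29443376e-01  1.12566199e+00
 -8.83048168e-04  1.77247866e-01]
```

View pics/c4.png

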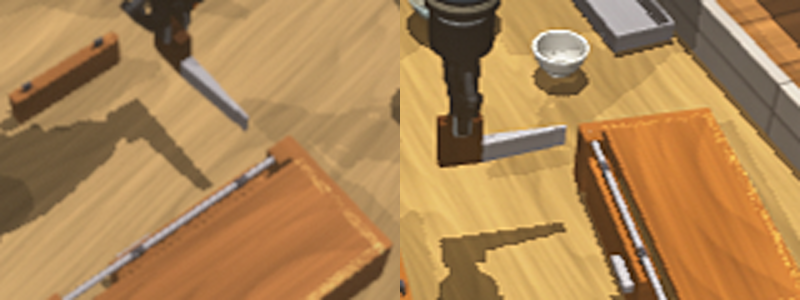

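View pics/wrist4.png

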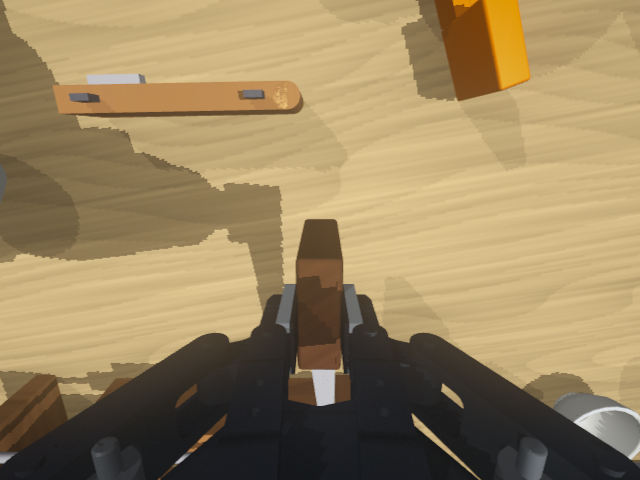

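Emit:
carry_out(
  commands=[
    [[0, 0, 0, 0.06, 0, 0.008, 1], [0, 0, 0, 0.06, 0, 0, 1], [0, 0, 0, 0.05, 0, 0, 1], [0, 0, 0, 0.02, 0, 0, 1], [0, 0, 0, 0, 0, 0, 1], [0, 0, 0, 0, 0, 0, 1]],
  ],
)

```text
time_s: 8.25
ee_pos: [0.4884, 0.0095, 0.0345]
eef_rot: [-0.455, 0.541, 0.455, 0.541]
force: [-0.2, -0.5, -1.7]
finger_gap: 0.0182
```

```bash
python3 st.py
python3 - <<'E'
from h import *
for n in('side','scene'):
    p,d=camera(n);cv2.imwrite(f'pics/{n}5.png',p[:,:,::-1]);np.save(f'{n}_d5.npy',d)
    for t in ('feeler_tip','jamb'):
        for x in landmark_of(t,n): print(n,t,np.round(x['xy'],1),round(x['p'],2),ray(get_calibration(n),*x['xy'],.02 if t!='jamb' else .045))
a=cv2.imread('pics/scene5.png')[225:305,290:390];b=cv2.imread('pics/side5.png')[190:270,320:420]
cv2.imwrite('pics/c5.png',np.hstack([cv2.resize(x,(400,320),interpolation=cv2.INTER_CUBIC) for x in(a,b)]))
E
```

```text
t 8.25 cab x -169.2 y -7.6 z 34.5 zyaw 80.16 tilt [0.0009 0.    ] Fcab -0.07 -0.56 -1.69 T 0.00 0.02 -0.00 gap 0.0182
side feeler_tip [186.6 213.9] 0.78 [0.10739784 0.34917228 0.02      ]
side feeler_tip [363.1 237.9] 0.64 [0.63365412 0.01642326 0.02      ]
side feeler_tip [243.9 250.6] 0.63 [0.24787164 0.09861029 0.02      ]
side feeler_tip [277.  164.4] 0.39 [0.49539401 0.53109724 0.02      ]
side jamb [374.  235.8] 0.77 [ 0.65830328 -0.01104973  0.045     ]
scene feeler_tip [348.4 269.8] 0.63 [0.61628196 0.00581122 0.02      ]
scene feeler_tip [287.4 195.1] 0.39 [0.25593768 0.08812329 0.02      ]
scene jamb [352.  275.7] 0.82 [ 0.64662156 -0.01406223  0.045     ]
```

View pics/c5.png

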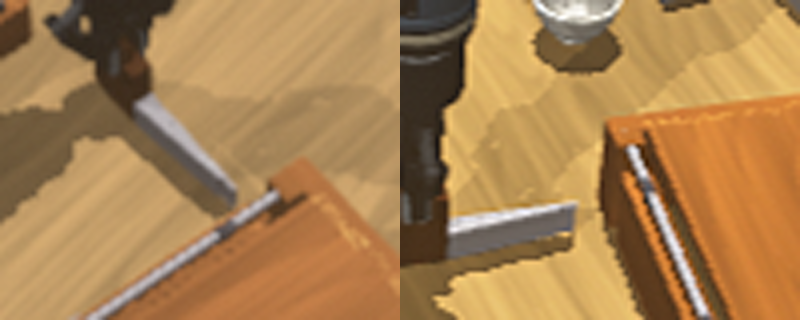

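Run:
```python
from h import *
from st import *
a=cv2.imread('pics/scene5.png')[250:290,330:380];b=cv2.imread('pics/side5.png')[215:260,350:400]
cv2.imwrite('pics/c5b.png',np.hstack([cv2.resize(x,(x.shape[1]*8,360),interpolation=cv2.INTER_NEAREST) for x in(a,b)]))
def cab(p): d=p[:2]-O; return np.round(1e3*np.array([d@ex,d@ey]),1)
for n in('side','scene'):
    c=get_calibration(n)
    for nm,q in [('jambTopInner',(0,0,.09)),('jambTopFL',(0,.036,.09)),('tiptop',(-.0312,.0-.0006,.035))]:
        w=np.append(O+ex*q[0]+ey*q[1],q[2]);print(n,nm,'predicted px',np.round(w2px(c,w),1))
X=np.load('X3.npy')
S=X[215:370,290:350].reshape(-1,3);H=S[(S[:,2]>.066)&(S[:,2]<.074)];r=cv2.minAreaRect((H[:,:2]*1000).astype(np.float32));print(r,H[:,2].mean())
```

```text
side jambTopInner predicted px [374.8 225.7]
side jambTopFL predicted px [371.7 218.6]
side tiptop predicted px [364.2 239.7]
scene jambTopInner predicted px [355.9 269.8]
scene jambTopFL predicted px [365.1 263.6]
scene tiptop predicted px [348.2 271.8]
((450.3548889160156, 234.96530151367188), (55.35056686401367, 25.58789825439453), 14.507257461547852) 0.07060951557336571
```

View pics/c5b.png

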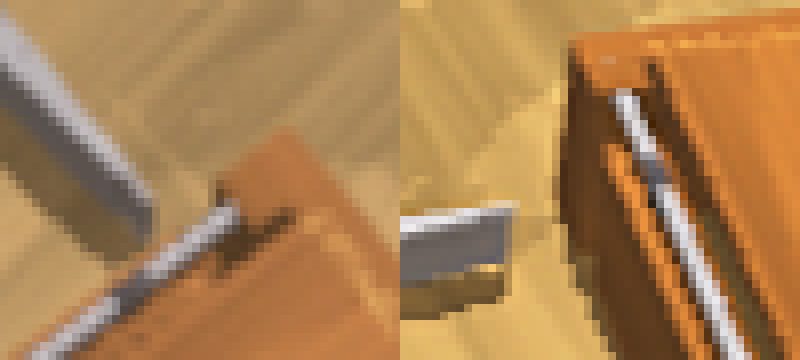

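Emit:
carry_out(
  commands=[
    [[0, 0, 0, 0, 0, -0.007, 1], [0, 0, 0, 0.006, 0, 0, 1], [0, 0, 0, 0.003, 0, 0, 1], [0, 0, 0, 0, 0, 0, 1], [0, 0, 0, 0, 0, 0, 1], [0, 0, 0, 0, 0, 0, 1]],
  ],
)

```text
time_s: 9.15
ee_pos: [0.4872, 0.0056, 0.0292]
eef_rot: [-0.455, 0.541, 0.455, 0.541]
force: [-3.0, -1.0, 5.0]
finger_gap: 0.0183
```

```bash
python3 st.py
```

```text
t 9.15 cab x -169.8 y -11.7 z 29.2 zyaw 80.09 tilt [-0.0001 -0.0002] Fcab -2.80 -1.51 5.02 T -0.29 0.47 -0.02 gap 0.0183
```

Emit:
carry_out(
  commands=[
    [[0, 0, 0, -0.001, 0, 0, 1], [0, 0, 0, 0, 0, 0, 1], [0, 0, 0, 0, 0, 0, 1]],
  ],
)

```text
time_s: 9.45
ee_pos: [0.4873, 0.0057, 0.0295]
eef_rot: [-0.455, 0.541, 0.455, 0.541]
force: [0.3, -0.9, -3.4]
finger_gap: 0.0183
```

```bash
python3 st.py
```

```text
t 9.45 cab x -169.7 y -11.6 z 29.5 zyaw 80.10 tilt [-0.0002  0.    ] Fcab 0.43 -0.87 -3.38 T 0.01 0.06 0.01 gap 0.0183
```

Emit:
carry_out(
  commands=[
    [[0, 0, 0, 0.0004, -0.01, 0, 1], [0, 0, 0, 0, -0.016, 0, 1], [0, 0, 0, 0, -0.016, 0, 1], [0, 0, 0, 0, -0.014, 0, 1], [0, 0, 0, 0, -0.01, 0, 1], [0, 0, 0, 0, -0.008, 0, 1], [0, 0, 0, 0, 0, 0, 1], [0, 0, 0, 0, 0, 0, 1]],
  ],
)

```text
time_s: 10.25
ee_pos: [0.5237, -0.0007, 0.0293]
eef_rot: [-0.455, 0.541, 0.455, 0.541]
force: [-0.0, -1.0, -1.3]
finger_gap: 0.0184
```

```bash
python3 st.py
python3 - <<'E'
from h import *
for n in('side','scene'):
    p,d=camera(n);cv2.imwrite(f'pics/{n}6.png',p[:,:,::-1])
a=cv2.imread('pics/scene6.png')[240:290,325:385];b=cv2.imread('pics/side6.png')[205:265,340:400]
cv2.imwrite('pics/c6.png',np.hstack([cv2.resize(x,(400,360),interpolation=cv2.INTER_CUBIC) for x in(a,b)]))
E
```

```text
t 10.25 cab x -132.8 y -11.7 z 29.3 zyaw 80.10 tilt [-0.0001 -0.    ] Fcab 0.12 -0.96 -1.32 T 0.01 -0.00 0.02 gap 0.0184
```

View pics/c6.png

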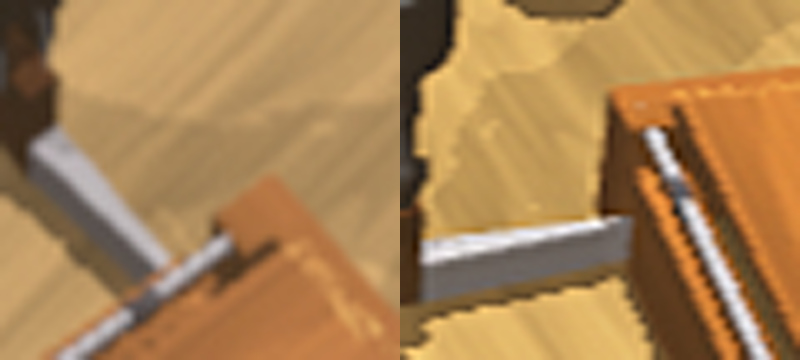

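Emit:
carry_out(
  commands=[
    [[0, 0, 0, 0, -0.01, 0, 1], [0, 0, 0, 0, -0.01, 0, 1], [0, 0, 0, 0, -0.006, 0, 1], [0, 0, 0, 0, 0, 0, 1], [0, 0, 0, 0, 0, 0, 1]],
  ],
)

```text
time_s: 10.85
ee_pos: [0.5366, -0.003, 0.0293]
eef_rot: [-0.455, 0.541, 0.455, 0.541]
force: [1.0, 0.1, -1.3]
finger_gap: 0.0187
```

```bash
python3 st.py
```

```text
t 10.85 cab x -119.7 y -11.7 z 29.3 zyaw 80.10 tilt [-0.0002 -0.    ] Fcab 0.92 0.25 -1.34 T -0.01 -0.03 -0.03 gap 0.0187
```

Emit:
carry_out(
  commands=[
    [[0, 0, 0, 0, 0, 0.002, 1], [0, 0, 0, 0, 0, 0, 1], [0, 0, 0, 0, 0, 0, 1]],
  ],
)

```text
time_s: 11.15
ee_pos: [0.5366, -0.0019, 0.0294]
eef_rot: [-0.455, 0.541, 0.455, 0.541]
force: [-0.1, 0.3, -1.4]
finger_gap: 0.0184
```

```bash
python3 st.py
```

```text
t 11.15 cab x -119.8 y -10.7 z 29.4 zyaw 80.10 tilt [-0.0001  0.    ] Fcab -0.12 0.24 -1.40 T 0.05 0.04 0.03 gap 0.0184
```

Emit:
carry_out(
  commands=[
    [[0, 0, 0, 0, 0, 0.0015, 1], [0, 0, 0, 0, 0, 0, 1], [0, 0, 0, 0, 0, 0, 1]],
  ],
)

```text
time_s: 11.45
ee_pos: [0.5368, -0.0012, 0.0294]
eef_rot: [-0.455, 0.541, 0.455, 0.541]
force: [-0.9, -0.6, -1.0]
finger_gap: 0.0187
```

```bash
python3 st.py
```

```text
t 11.45 cab x -119.7 y -9.9 z 29.4 zyaw 80.11 tilt [-0.      0.0001] Fcab -0.77 -0.72 -0.96 T 0.05 0.10 0.03 gap 0.0187
```

Emit:
carry_out(
  commands=[
    [[0, 0, 0, 0, 0, 0.001, 1], [0, 0, 0, 0, 0, 0, 1], [0, 0, 0, 0, 0, 0, 1]],
  ],
)

```text
time_s: 11.75
ee_pos: [0.537, -0.0007, 0.0294]
eef_rot: [-0.455, 0.541, 0.455, 0.541]
force: [0.1, 0.4, -1.4]
finger_gap: 0.0188
```

```bash
python3 st.py
```

```text
t 11.75 cab x -119.7 y -9.4 z 29.4 zyaw 80.10 tilt [-0. -0.] Fcab 0.07 0.44 -1.37 T 0.01 0.09 -0.05 gap 0.0188
```

Emit:
carry_out(
  commands=[
    [[0, 0, 0, 0, 0, 0.001, 1], [0, 0, 0, 0, 0, 0, 1], [0, 0, 0, 0, 0, 0, 1]],
  ],
)

```text
time_s: 12.05
ee_pos: [0.537, -0.0002, 0.0294]
eef_rot: [-0.455, 0.541, 0.455, 0.541]
force: [0.7, -0.1, -2.3]
finger_gap: 0.0185
```

```bash
python3 st.py
```

```text
t 12.05 cab x -119.7 y -8.9 z 29.4 zyaw 80.10 tilt [-0.  0.] Fcab 0.68 -0.00 -2.32 T 0.04 0.04 0.06 gap 0.0185
```

Emit:
carry_out(
  commands=[
    [[0, 0, 0, 0, 0, 0.001, 1], [0, 0, 0, 0, 0, 0, 1], [0, 0, 0, 0, 0, 0, 1]],
  ],
)

```text
time_s: 12.35
ee_pos: [0.5371, 0.0003, 0.0294]
eef_rot: [-0.455, 0.541, 0.455, 0.541]
force: [0.3, 0.5, -2.2]
finger_gap: 0.0186
```

```bash
python3 st.py
```

```text
t 12.35 cab x -119.7 y -8.4 z 29.4 zyaw 80.10 tilt [-0.  0.] Fcab 0.18 0.49 -2.16 T -0.02 -0.01 0.00 gap 0.0186
```

Emit:
carry_out(
  commands=[
    [[0, 0, 0, 0, 0, 0.001, 1], [0, 0, 0, 0, 0, 0, 1], [0, 0, 0, 0, 0, 0, 1]],
  ],
)

```text
time_s: 12.65
ee_pos: [0.5372, 0.0008, 0.0294]
eef_rot: [-0.455, 0.541, 0.455, 0.541]
force: [0.5, 0.3, -1.4]
finger_gap: 0.0185
```

```bash
python3 st.py
```

```text
t 12.65 cab x -119.7 y -7.9 z 29.4 zyaw 80.10 tilt [-0.  0.] Fcab 0.44 0.42 -1.43 T -0.08 0.02 -0.02 gap 0.0185
```

Emit:
carry_out(
  commands=[
    [[0, 0, 0, 0, 0, 0.001, 1], [0, 0, 0, 0, 0, 0, 1], [0, 0, 0, 0, 0, 0, 1]],
  ],
)

```text
time_s: 12.95
ee_pos: [0.5373, 0.0012, 0.0294]
eef_rot: [-0.455, 0.541, 0.455, 0.541]
force: [-0.0, -0.3, -1.7]
finger_gap: 0.0183
```

```bash
python3 st.py
```

```text
t 12.95 cab x -119.7 y -7.5 z 29.4 zyaw 80.09 tilt [-0.0001 -0.0001] Fcab 0.01 -0.32 -1.73 T -0.30 0.13 -0.13 gap 0.0183
```

Emit:
carry_out(
  commands=[
    [[0, 0, 0, 0, 0, 0.0006, 1], [0, 0, 0, 0, 0, 0, 1], [0, 0, 0, 0, 0, 0, 1]],
  ],
)

```text
time_s: 13.25
ee_pos: [0.5373, 0.0014, 0.0294]
eef_rot: [-0.455, 0.541, 0.455, 0.541]
force: [-2.1, -1.8, -2.2]
finger_gap: 0.0187
```

```bash
python3 st.py
```

```text
t 13.25 cab x -119.7 y -7.2 z 29.4 zyaw 80.09 tilt [-0.0001 -0.0002] Fcab -1.73 -2.16 -2.21 T -0.55 0.10 -0.27 gap 0.0187
```

Emit:
carry_out(
  commands=[
    [[0, 0, 0, 0, 0, -0.0008, 1], [0, 0, 0, 0, -0.01, 0, 1], [0, 0, 0, 0, -0.01, 0, 1], [0, 0, 0, 0, -0.01, 0, 1], [0, 0, 0, 0, 0, 0, 1], [0, 0, 0, 0, 0, 0, 1]],
  ],
)

```text
time_s: 13.85
ee_pos: [0.5525, -0.0015, 0.0294]
eef_rot: [-0.455, 0.541, 0.455, 0.541]
force: [1.6, -2.1, -1.6]
finger_gap: 0.0185
```

```bash
python3 st.py
```

```text
t 13.85 cab x -104.2 y -7.6 z 29.4 zyaw 80.09 tilt [ 0.0005 -0.0001] Fcab 1.98 -1.79 -1.61 T -0.48 -0.23 -0.22 gap 0.0185
```

Emit:
carry_out(
  commands=[
    [[0, 0, 0, 0, -0.008, 0, 1], [0, 0, 0, 0, 0, 0, 1], [0, 0, 0, 0, 0, 0, 1]],
  ],
)

```text
time_s: 14.15
ee_pos: [0.5563, -0.0022, 0.0294]
eef_rot: [-0.455, 0.541, 0.455, 0.541]
force: [1.0, -2.6, -1.9]
finger_gap: 0.0185
```

```bash
python3 st.py
```

```text
t 14.15 cab x -100.4 y -7.6 z 29.4 zyaw 80.10 tilt [ 0.0004 -0.0001] Fcab 1.42 -2.38 -1.90 T -0.46 -0.22 -0.22 gap 0.0185
```

Emit:
carry_out(
  commands=[
    [[0, 0, 0, 0, 0, -0.0006, 1], [0, 0, 0, 0, -0.002, 0, 1], [0, 0, 0, 0, -0.002, 0, 1], [0, 0, 0, 0, -0.002, 0, 1]],
  ],
)

```text
time_s: 14.55
ee_pos: [0.5588, -0.0029, 0.0294]
eef_rot: [-0.455, 0.541, 0.455, 0.541]
force: [-1.5, -1.4, -1.5]
finger_gap: 0.0181
```

```bash
python3 st.py
```

```text
t 14.55 cab x -97.8 y -7.8 z 29.4 zyaw 80.10 tilt [-0.0002  0.0001] Fcab -1.28 -1.67 -1.51 T -0.22 0.30 -0.06 gap 0.0181
```

Emit:
carry_out(
  commands=[
    [[0, 0, 0, 0, -0.002, 0, 1], [0, 0, 0, 0, -0.002, 0, 1], [0, 0, 0, 0, -0.002, 0, 1]],
  ],
)

```text
time_s: 14.85
ee_pos: [0.562, -0.0035, 0.0294]
eef_rot: [-0.455, 0.541, 0.455, 0.541]
force: [-1.0, -0.5, -1.8]
finger_gap: 0.0185
```

```bash
python3 st.py
```

```text
t 14.85 cab x -94.6 y -7.9 z 29.4 zyaw 80.10 tilt [0. 0.] Fcab -0.89 -0.62 -1.77 T -0.24 0.22 -0.09 gap 0.0185
```

Emit:
carry_out(
  commands=[
    [[0, 0, 0, 0, -0.002, 0, 1], [0, 0, 0, 0, -0.002, 0, 1], [0, 0, 0, 0, -0.002, 0, 1]],
  ],
)

```text
time_s: 15.15
ee_pos: [0.5649, -0.004, 0.0294]
eef_rot: [-0.455, 0.541, 0.455, 0.541]
force: [-2.0, -0.7, -1.4]
finger_gap: 0.0184
```

```bash
python3 st.py
```

```text
t 15.15 cab x -91.6 y -7.9 z 29.4 zyaw 80.10 tilt [0. 0.] Fcab -1.83 -0.99 -1.42 T -0.26 0.19 -0.11 gap 0.0184
```

Emit:
carry_out(
  commands=[
    [[0, 0, 0, 0, -0.002, 0, 1], [0, 0, 0, 0, -0.002, 0, 1], [0, 0, 0, 0, -0.002, 0, 1]],
  ],
)

```text
time_s: 15.45
ee_pos: [0.5678, -0.0045, 0.0294]
eef_rot: [-0.455, 0.541, 0.455, 0.541]
force: [-1.6, -0.6, -1.2]
finger_gap: 0.0185
```

```bash
python3 st.py
```

```text
t 15.45 cab x -88.6 y -7.9 z 29.4 zyaw 80.10 tilt [-0. -0.] Fcab -1.52 -0.85 -1.25 T -0.28 0.25 -0.12 gap 0.0185
```

Emit:
carry_out(
  commands=[
    [[0, 0, 0, 0, -0.002, 0, 1], [0, 0, 0, 0, -0.002, 0, 1], [0, 0, 0, 0, -0.002, 0, 1]],
  ],
)

```text
time_s: 15.75
ee_pos: [0.5708, -0.005, 0.0294]
eef_rot: [-0.455, 0.541, 0.455, 0.541]
force: [-1.5, -0.7, -0.5]
finger_gap: 0.0187
```

```bash
python3 st.py
```

```text
t 15.75 cab x -85.6 y -7.9 z 29.4 zyaw 80.10 tilt [-0.0001 -0.    ] Fcab -1.32 -0.99 -0.54 T -0.26 0.31 -0.06 gap 0.0187
```

Emit:
carry_out(
  commands=[
    [[0, 0, 0, 0, -0.002, 0, 1], [0, 0, 0, 0, -0.002, 0, 1], [0, 0, 0, 0, -0.002, 0, 1]],
  ],
)

```text
time_s: 16.05
ee_pos: [0.5737, -0.0055, 0.0294]
eef_rot: [-0.455, 0.541, 0.455, 0.541]
force: [-2.5, -1.4, -0.6]
finger_gap: 0.0188
```

```bash
python3 st.py
```

```text
t 16.05 cab x -82.6 y -7.9 z 29.4 zyaw 80.10 tilt [-0. -0.] Fcab -2.25 -1.80 -0.56 T -0.36 0.33 -0.09 gap 0.0188
```

Emit:
carry_out(
  commands=[
    [[0, 0, 0, 0, -0.002, -0.0003, 1], [0, 0, 0, 0, -0.002, 0, 1], [0, 0, 0, 0, -0.002, 0, 1]],
  ],
)

```text
time_s: 16.35
ee_pos: [0.5762, -0.0061, 0.0293]
eef_rot: [-0.455, 0.541, 0.455, 0.541]
force: [-5.8, 0.4, 1.7]
finger_gap: 0.0183
```

```bash
python3 st.py
```

```text
t 16.35 cab x -80.1 y -8.0 z 29.3 zyaw 80.11 tilt [-0.0008  0.0002] Fcab -5.78 -0.56 1.75 T -0.17 1.13 -0.03 gap 0.0183
```

Emit:
carry_out(
  commands=[
    [[0, 0, 0, 0, -0.002, 0, 1], [0, 0, 0, 0, -0.002, 0, 1], [0, 0, 0, 0, -0.002, 0, 1]],
  ],
)

```text
time_s: 16.65
ee_pos: [0.579, -0.0066, 0.0293]
eef_rot: [-0.455, 0.542, 0.455, 0.541]
force: [-6.6, 1.1, 2.2]
finger_gap: 0.0187
```

```bash
python3 st.py
```

```text
t 16.65 cab x -77.3 y -8.1 z 29.3 zyaw 80.11 tilt [-0.0012  0.0002] Fcab -6.66 -0.08 2.20 T -0.19 1.30 0.00 gap 0.0187
```

Emit:
carry_out(
  commands=[
    [[0, 0, 0, 0, -0.002, 0, 1], [0, 0, 0, 0, -0.002, 0, 1]],
  ],
)

```text
time_s: 16.85
ee_pos: [0.5808, -0.0069, 0.0293]
eef_rot: [-0.455, 0.542, 0.455, 0.541]
force: [-8.0, 0.8, 2.8]
finger_gap: 0.0185
```

```bash
python3 st.py
```

```text
t 16.85 cab x -75.4 y -8.1 z 29.3 zyaw 80.11 tilt [-0.0013  0.0002] Fcab -8.04 -0.58 2.82 T -0.24 1.54 0.02 gap 0.0185
```

Emit:
carry_out(
  commands=[
    [[0, 0, 0, -0.0004, 0, 0, 1], [0, 0, 0, 0, 0, 0, 1], [0, 0, 0, 0, 0, 0, 1]],
  ],
)

```text
time_s: 17.15
ee_pos: [0.581, -0.007, 0.0294]
eef_rot: [-0.455, 0.542, 0.455, 0.541]
force: [-5.2, -1.0, 0.4]
finger_gap: 0.0186
```

```bash
python3 st.py
```

```text
t 17.15 cab x -75.2 y -8.1 z 29.4 zyaw 80.10 tilt [-0.0011  0.0001] Fcab -4.96 -1.84 0.39 T -0.14 1.02 -0.04 gap 0.0186
```

Emit:
carry_out(
  commands=[
    [[0, 0, 0, -0.0002, -0.002, 0, 1], [0, 0, 0, 0, -0.002, 0, 1], [0, 0, 0, 0, -0.002, 0, 1]],
  ],
)

```text
time_s: 17.45
ee_pos: [0.5837, -0.0074, 0.0295]
eef_rot: [-0.455, 0.542, 0.455, 0.541]
force: [-6.5, 0.1, 2.1]
finger_gap: 0.0187
```

```bash
python3 st.py
```

```text
t 17.45 cab x -72.4 y -8.1 z 29.5 zyaw 80.11 tilt [-0.0015  0.0003] Fcab -6.45 -1.05 2.05 T -0.24 1.43 -0.04 gap 0.0187
```

Emit:
carry_out(
  commands=[
    [[0, 0, 0, -0.0004, -0.001, 0, 1], [0, 0, 0, 0, -0.001, 0, 1]],
  ],
)

```text
time_s: 17.65
ee_pos: [0.5847, -0.0076, 0.0296]
eef_rot: [-0.455, 0.542, 0.455, 0.541]
force: [-6.6, 0.6, 0.1]
finger_gap: 0.0186
```

```bash
python3 st.py
```

```text
t 17.65 cab x -71.5 y -8.1 z 29.6 zyaw 80.11 tilt [-0.0016  0.0003] Fcab -6.59 -0.54 0.12 T -0.19 1.40 0.03 gap 0.0186
```

Run:
```python
from h import *
for n in('side','scene'):
    p,d=camera(n);cv2.imwrite(f'pics/{n}7.png',p[:,:,::-1])
```

Emit:
carry_out(
  commands=[
    [[0, 0, 0, 0, 0.004, 0, 1], [0, 0, 0, 0, 0.008, 0, 1], [0, 0, 0, 0, 0.008, 0, 1], [0, 0, 0, 0, 0.01, 0, 1], [0, 0, 0, 0, 0.01, 0, 1], [0, 0, 0, 0, 0.004, 0, 1], [0, 0, 0, 0, 0, 0, 1], [0, 0, 0, 0, 0, 0, 1]],
  ],
)

```text
time_s: 18.55
ee_pos: [0.5638, -0.0039, 0.0299]
eef_rot: [-0.455, 0.541, 0.455, 0.541]
force: [-0.3, -0.4, -3.0]
finger_gap: 0.0185
```

```bash
python3 st.py
```

```text
t 18.55 cab x -92.7 y -8.0 z 29.9 zyaw 80.10 tilt [-0.0001  0.    ] Fcab -0.26 -0.43 -3.01 T -0.05 0.12 -0.03 gap 0.0185
```

Emit:
carry_out(
  commands=[
    [[0, 0, 0, 0.0006, -0.003, 0, 1], [0, 0, 0, 0, -0.003, 0, 1], [0, 0, 0, 0, -0.003, 0, 1]],
  ],
)

```text
time_s: 18.85
ee_pos: [0.5685, -0.0048, 0.0296]
eef_rot: [-0.455, 0.541, 0.455, 0.541]
force: [-0.4, 0.1, -1.4]
finger_gap: 0.0186
```

```bash
python3 st.py
```

```text
t 18.85 cab x -87.9 y -8.0 z 29.6 zyaw 80.10 tilt [-0.  0.] Fcab -0.43 0.06 -1.42 T -0.06 0.12 0.05 gap 0.0186
```

Emit:
carry_out(
  commands=[
    [[0, 0, 0, 0, -0.003, 0, 1], [0, 0, 0, 0, -0.003, 0, 1], [0, 0, 0, 0, -0.002, 0, 1]],
  ],
)

```text
time_s: 19.15
ee_pos: [0.5723, -0.0054, 0.0296]
eef_rot: [-0.455, 0.541, 0.455, 0.541]
force: [-0.2, -1.0, -2.3]
finger_gap: 0.0185
```

```bash
python3 st.py
```

```text
t 19.15 cab x -84.0 y -8.1 z 29.6 zyaw 80.10 tilt [-0.  0.] Fcab -0.00 -1.02 -2.34 T -0.15 0.19 -0.02 gap 0.0185
```

Emit:
carry_out(
  commands=[
    [[0, 0, 0, 0, -0.002, 0, 1], [0, 0, 0, 0, -0.002, 0, 1], [0, 0, 0, 0, -0.002, 0, 1]],
  ],
)

```text
time_s: 19.45
ee_pos: [0.5751, -0.0059, 0.0296]
eef_rot: [-0.455, 0.541, 0.455, 0.541]
force: [-2.4, -0.3, -1.0]
finger_gap: 0.0186
```

```bash
python3 st.py
```

```text
t 19.45 cab x -81.2 y -8.1 z 29.6 zyaw 80.10 tilt [-0.0001 -0.    ] Fcab -2.29 -0.74 -0.95 T -0.12 0.38 -0.01 gap 0.0186
```

Emit:
carry_out(
  commands=[
    [[0, 0, 0, 0, -0.002, 0, 1], [0, 0, 0, 0, -0.002, 0, 1], [0, 0, 0, 0, -0.002, 0, 1]],
  ],
)

```text
time_s: 19.75
ee_pos: [0.5777, -0.0064, 0.0295]
eef_rot: [-0.455, 0.541, 0.455, 0.541]
force: [-4.9, 0.3, -0.2]
finger_gap: 0.0187
```

```bash
python3 st.py
```

```text
t 19.75 cab x -78.5 y -8.1 z 29.5 zyaw 80.10 tilt [-0.0007  0.0001] Fcab -4.90 -0.53 -0.20 T -0.16 0.96 0.03 gap 0.0187
```

Emit:
carry_out(
  commands=[
    [[0, 0, 0, 0, -0.002, 0, 1], [0, 0, 0, 0, -0.002, 0, 1]],
  ],
)

```text
time_s: 19.95
ee_pos: [0.5798, -0.0067, 0.0295]
eef_rot: [-0.455, 0.541, 0.455, 0.541]
force: [-4.6, 0.9, 0.6]
finger_gap: 0.0183
```

```bash
python3 st.py
```

```text
t 19.95 cab x -76.4 y -8.1 z 29.5 zyaw 80.10 tilt [-0.0005  0.0001] Fcab -4.65 0.13 0.57 T -0.18 1.17 0.02 gap 0.0183
```

Emit:
carry_out(
  commands=[
    [[0, 0, 0, -0.0002, -0.002, 0, 1], [0, 0, 0, 0, -0.002, 0, 1], [0, 0, 0, -0.0002, -0.002, 0, 1]],
  ],
)

```text
time_s: 20.25
ee_pos: [0.5826, -0.0073, 0.0297]
eef_rot: [-0.455, 0.541, 0.455, 0.541]
force: [-4.6, 0.8, 0.9]
finger_gap: 0.0185
```

```bash
python3 st.py
```

```text
t 20.25 cab x -73.6 y -8.1 z 29.7 zyaw 80.10 tilt [-0.0008  0.0001] Fcab -4.70 0.00 0.88 T -0.15 1.36 0.02 gap 0.0185
```

Emit:
carry_out(
  commands=[
    [[0, 0, 0, 0, -0.002, 0, 1], [0, 0, 0, 0, -0.002, 0, 1]],
  ],
)

```text
time_s: 20.45
ee_pos: [0.5845, -0.0076, 0.0296]
eef_rot: [-0.455, 0.542, 0.455, 0.541]
force: [-7.2, 1.6, 0.4]
finger_gap: 0.0184
```

```bash
python3 st.py
```

```text
t 20.45 cab x -71.6 y -8.1 z 29.6 zyaw 80.10 tilt [-0.001   0.0001] Fcab -7.34 0.40 0.40 T -0.17 1.42 0.02 gap 0.0184
```

Emit:
carry_out(
  commands=[
    [[0, 0, 0, 0, 0, 0, 1], [0, 0, 0, 0, 0, 0, 1], [0, 0, 0, 0, 0, 0, 1]],
  ],
)

```text
time_s: 20.75
ee_pos: [0.5847, -0.0076, 0.0297]
eef_rot: [-0.455, 0.541, 0.455, 0.541]
force: [-4.4, 1.2, 0.2]
finger_gap: 0.0185
```

```bash
python3 st.py
python3 - <<'E'
from h import *
for n in('side','scene'):
    p,d=camera(n);cv2.imwrite(f'pics/{n}8.png',p[:,:,::-1])
E
```

```text
t 20.75 cab x -71.5 y -8.1 z 29.7 zyaw 80.10 tilt [-0.0006  0.0001] Fcab -4.52 0.41 0.24 T -0.16 1.08 0.01 gap 0.0185
```

Emit:
carry_out(
  commands=[
    [[0, 0, 0, 0, 0, 0, 0.3], [0, 0, 0, 0, 0, 0, 0], [0, 0, 0, 0, 0, 0, -0.2], [0, 0, 0, 0, 0, 0, -0.2], [0, 0, 0, 0, 0, 0, -0.2], [0, 0, 0, 0, 0, 0, -0.2]],
  ],
)

```text
time_s: 21.45
ee_pos: [0.5851, -0.0077, 0.0299]
eef_rot: [-0.455, 0.541, 0.455, 0.541]
force: [-0.1, -0.4, 0.2]
finger_gap: 0.0514
```

```bash
python3 st.py; python3 meas.py 9
```

```text
t 21.45 cab x -71.1 y -8.1 z 29.9 zyaw 80.10 tilt [ 0.0002 -0.    ] Fcab -0.03 -0.41 0.21 T -0.04 0.01 0.01 gap 0.0514
21.45 [ 0.58505393 -0.00765471  0.0298619 ] z yaw 80.09930960012548 x [ 1.56127022e-04 -2.17377269e-05 -9.99999988e-01] F [-0.09617193 -0.39594907  0.20777115] [-1.30715464e-02  4.75105845e-01 -1.19673464e-01  9.75860620e-01
 -1.96951063e-05  1.59728098e-01]
```

View pics/wrist9.png

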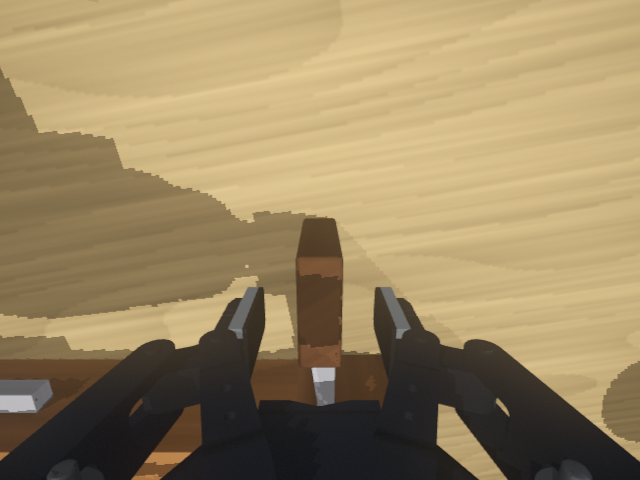

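The fingers are clear of the handle at (320,300), and it stayed put. Retracting straight up, then back.

Emit:
carry_out(
  commands=[
    [[0, 0, 0, -0.02, 0, 0, -0.2], [0, 0, 0, -0.05, 0, 0, -0.2], [0, 0, 0, -0.07, 0, 0, -0.2], [0, 0, 0, -0.07, 0, 0, -0.2], [0, 0, 0, -0.07, 0, 0, -0.2], [0, 0, 0, -0.04, 0.06, 0, -0.2], [0, 0, 0, 0, 0.06, 0, -0.2], [0, 0, 0, 0, 0, 0, -0.2]],
  ],
)

```text
time_s: 22.3
ee_pos: [0.5237, 0.0031, 0.1916]
eef_rot: [-0.455, 0.541, 0.455, 0.542]
force: [0.8, -0.6, 0.5]
finger_gap: 0.0511
```

```bash
python3 st.py; python3 meas.py 10
python3 - <<'E'
from h import *
for n in('side','scene'):
    p,d=camera(n);cv2.imwrite(f'pics/{n}10.png',p[:,:,::-1])
    c=get_calibration(n)
    from st import O,ex,ey
a=cv2.imread('pics/scene10.png')[225:305,285:385];b=cv2.imread('pics/side10.png')[190:270,320:420]
cv2.imwrite('pics/c10.png',np.hstack([cv2.resize(x,(400,320),interpolation=cv2.INTER_CUBIC) for x in(a,b)]))
X=np.load('X10.npy');p=X.reshape(-1,3);d=p[:,:2]-O;u=d@ex;v=d@ey
m=(p[:,2]>.064)&(p[:,2]<.076)&(u>-.13)&(u<-.02)&(abs(v)<.05)
q=np.c_[u[m],v[m]].astype(np.float32)*1000
if len(q): print(len(q),cv2.minAreaRect(q),p[m][:,2].mean())
E
```

```text
t 22.30 cab x -133.4 y -7.9 z 191.6 zyaw 80.12 tilt [0.0011 0.0001] Fcab 0.94 -0.47 0.53 T 0.06 -0.07 -0.08 gap 0.0511
22.3 [0.52365339 0.00308469 0.19160596] z yaw 80.12301170384778 x [ 1.13591257e-03  1.43538622e-04 -9.99999345e-01] F [ 0.84541529 -0.62257457  0.52646014] [ 5.80151906e-03  2.63556161e-01 -5.64063516e-03  1.30046280e+00
  1.36946226e-04  1.78187747e-01]
1102 ((-71.9546890258789, -8.981164932250977), (55.104827880859375, 20.031023025512695), 0.23722343146800995) 0.07037920345667516
```

View pics/c10.png

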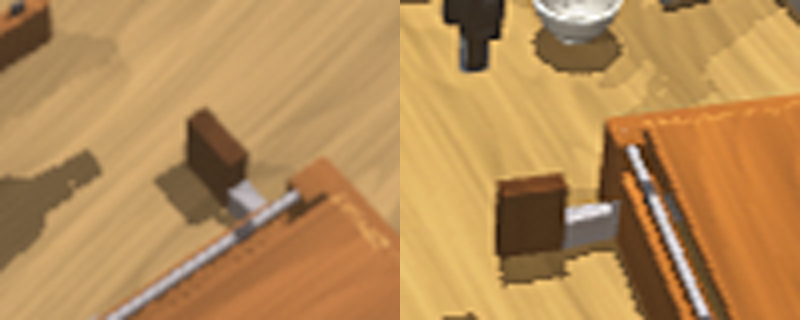

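View pics/wrist10.png

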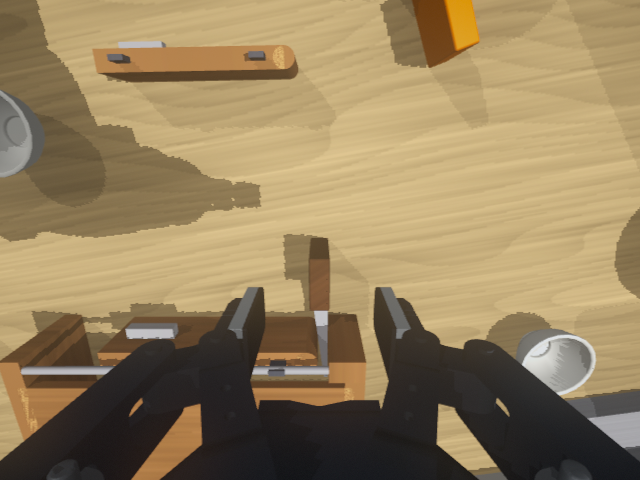

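Emit:
carry_out(
  commands=[
    [[0, 0, 0, 0, 0, 0, -0.2], [0, 0, 0, 0, 0, 0, -0.2], [0, 0, 0, 0, 0, 0, -0.2], [0, 0, 0, 0, 0, 0, -0.2], [0, 0, 0, 0, 0, 0, -0.2], [0, 0, 0, 0, 0, 0, -0.2]],
  ],
)

```text
time_s: 23.05
ee_pos: [0.5259, 0.0027, 0.1898]
eef_rot: [-0.455, 0.541, 0.455, 0.541]
force: [-0.7, -1.1, -0.0]
finger_gap: 0.0513
```

```bash
python3 meas.py 11
python3 - <<'E'
from h import *
from st import O,ex,ey
X=np.load('X11.npy');p=X.reshape(-1,3);d=p[:,:2]-O;u=d@ex;v=d@ey
m=(p[:,2]>.064)&(p[:,2]<.076)&(u>-.13)&(u<-.02)&(abs(v)<.05)
print(cv2.minAreaRect(np.c_[u[m],v[m]].astype(np.float32)*1000),p[m][:,2].mean())
print(finish_job())
E
```

```text
23.05 [0.52588226 0.00265351 0.18975469] z yaw 80.10003261992429 x [-1.27320823e-04 -2.94522045e-06 -9.99999992e-01] F [-0.69817385 -1.10275511 -0.02462888] [ 5.04727123e-03  2.69832314e-01 -2.00564546e-03  1.29908570e+00
 -2.30256294e-06  1.77834300e-01]
((-72.11441802978516, -8.990642547607422), (54.564884185791016, 19.864253997802734), 0.36591508984565735) 0.07037903596240928
the job is handed in; nothing more can be done
None
```

The wedge feeler is standing in the gap, let go and held by the door, and the job is handed in at about 23 s.

- **Sequence:** I took the brown and steel feeler and stood it on the counter with its flat face along the jamb. I slid it in to a clear drag, drew it back 21 mm until it ran free, and slid it in again to the same depth within 0.1 mm.
- **Drag:** The first push ended at about 6.6 N. It briefly read 8 N because the blade was also pressing on the counter, and I eased that off. The second push ended at about 7 N moving and 4.5 N at rest. I estimate about 5 N of each came from the door.
- **Door travel:** About 1.3 mm, worked out from the wedge taper and the point of first contact. I did not measure it directly.
- **Last checks:** After release the feeler stayed upright and did not move over 0.75 s. Its flat face was on the jamb plane, within 0.4° of it in yaw, and the robot was touching nothing.
- **Disagreement:** When I felt for the jamb, it was about 1.4 mm further left than my camera estimate, so I went by the touch.
- **Other things on the counter:** I went near none of the other things, but did not measure them again at the end.

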